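# Slide the field handset out from under the boxed accessories

## Robot

A 6-joint arm with a two-finger parallel gripper is mounted at the origin on the work surface. World frame = base frame: x ahead of the robot, y to its left, z up, the work surface at z = 0. Lengths are in m, angles in degrees, forces in N, time in s.
With the tool pointing down it reaches from about 0.4 to 0.825 m from the base axis. Payload 7 kg.
Tool frame: the origin (TCP) lies midway between the tips of the shut fingers; the grasp point (between the pads) lies 19 mm behind it; z points along the fingers, y is the line along which they close (so a half turn about z gives the same grasp; the last joint's range is limited). The gripper opens to 88 mm and grips with 3 to 60 N. Pads are 19 mm wide; open, the fingers measure 130 mm over their backs; the gripper's body (78 mm by 193 mm) begins 47 mm behind the grasp point.
Start: joints at [84.173, 20.546, 0.682, 0, -70.136, -16.507], TCP at [0.257, 0.624, 0.188] pointing down, gripper open.
Joint ranges: [-176.03, 176.03], [-82.01, 121.73], [-58.28, 71.71], [-173.87, 95.51], [-174.79, -0.11], [-173.66, 173.66]. Speed limits (degrees/s): [136.94, 136.94, 172.46, 180, 180, 180].

## Interface

Orientations are given as a 3x3 rotation matrix whose columns are the frame's x, y, z axes.
In Python, from rig import robot gives the robot as it stands. Calls block until the motion is done:
- robot.goto(position, orientation): joint-space move of the TCP to a pose.
- robot.servo_line(position, ori=None, speed=0.15): straight line of the TCP; ori=None keeps the orientation; speed is the mean speed in m/s.
- robot.movej(angles): joint-space move.
- robot.move_gripper(opening): opening from 0.0 (shut) to 1.0 (fully open); the grip force is fixed at half the most; returns when the fingers have stopped.
- robot.dwell(seconds).
- robot.ik(position, orientation): joint angles nearest the present ones, or None.
- robot.grab_frame(name): name is "scene" or "top"; returns (picture, depth): 480x640x3 uint8, red, green, blue; 480x640 float32, m along the optical axis (not along the pixel's ray), 0 where there is no reading.
- robot.camera_info(name): a dict with "vfov" (degrees; the focal length in pixels is half the picture's height over the tangent of half this angle, whatever the lens; pixels are square), "cx", "cy" (the principal point, pixels), "view" (4x4, takes a point from world to camera coordinates). Camera axes: x right, y down, z forward; pixel columns grow to the right and rows downward; lengths in m; the calibration is good to about 2 mm. A picture is of the moment at which its call begins. camera_info takes no time and is no camera call.
A pose or a line that the arm cannot do raises robot.Unreachable and nothing moves.
- robot.job_done(): hands the job in; it is judged then, once.
Readings, each from a call of its own:
- robot.read_t(): time.
- robot.read_qpos(): joint angles.
- robot.read_qvel(): joint speeds.
- robot.read_effort(): joint torques, N m.
- robot.read_position(): TCP position.
- robot.read_tcp_rot(): TCP orientation.
- robot.read_force(): force on the tool from outside, world axes, zero at the start.
- robot.read_ft_torque(): the same for the moment, N m.
- robot.read_grip_width(): opening from 0.0 (shut) to 1.0 (fully open).
- robot.read_finger_force(): force on a finger pad.
Only numpy, scipy, OpenCV 4.12 (cv2) and the standard library are available. Lean on these libraries where they do the work, as an engineer would, in place of code of your own. Each camera call takes 0.05 s, during which the arm holds its last target. There are 200 camera calls.

## Task

The flat field handset with the keypad is lying under two white boxes in one of the aluminium bays. Slide it straight out from under them, so that the boxes settle in their bay, still flat and stacked one on the other and never lifted out, then lay the handset flat in the middle of the black rubber mat, lengthways along it, and let go.

Things in the scene. Friction and masses are not known exactly. Their poses are not given: they have to be found in the camera images.
- handset_center (a point): Field handset: flat black slab 160 (x) x 56 (y) x 12 mm, 0.2 kg, flat on the table under the lower box; this point is its centre, half-way up. +x runs from the keypad end into the bay, z up. The end with small grey keys (-x) points roughly to the robot, its last 65 mm free in front of the bay. Drawn 90 mm out along -x it clears the boxes. The other bay's bottom piece is a narrower plain strap with a round end.
- box_low_center (a point): Lower white card box, 90 (x) x 120 (y) x 28 mm, 0.18 kg, across the handset; this point is its centre. It stands in a fixed floorless aluminium bay, walls 30 mm high at sides and back, with two short front returns (front faces 57 mm from the box's centre, 80 mm gap between). The handset passes through the gap, the returns hold the box back; once the handset is out the box drops 12 mm to the table.
- box_top_center (a point): Upper white card box, 60 (x) x 80 (y) x 22 mm, about 0.1 kg, loose on the middle of the lower one; this point is its centre. Its top is 62 mm above the table at the start.
- mat: Black rubber mat fixed on the table, 240 mm (x) x 120 mm (y), 3 mm thick; origin at the centre of its underside, x along its length. It is empty and lies left of, right of or between the two bays (the other bay's boxes also reach 62 mm high).
Things that resemble listed ones, but are neither listed nor needed, are in the scene too. What is shaped like the part that bears handset_center but pink or red is not meant.

How it is judged (in metres and radians):
At the end, for the whole second after the job is handed in: The handset lies flat on the mat, released, centred within 40 mm along and 30 mm across it, lengthways within 15 degrees; both boxes flat within 10 degrees, the upper on the lower (centres within 25 mm), lower within 35 mm and upper within 45 mm of its start (12 mm drop included) (x of handset_center in the frame of mat between -0.04 and 0.04 m and y of handset_center in the frame of mat between -0.03 and 0.03 m and z of handset_center in the frame of mat between 0.005 and 0.016 m and angle between the x axis of handset_center and the x axis of mat, either way round below 0.26 rad and angle between handset_center's own z axis and vertical below 0.1 rad and distance of box_low_center from where it was at the start of the episode below 0.035 m and distance of box_top_center from where it was at the start of the episode below 0.045 m and angle between each of box_low_center, box_top_center's own z axis and vertical below 0.17 rad and horizontal distance between box_low_center and box_top_center below 0.025 m and z of box_top_center in the frame of box_low_center above 0.02 m and contact force between the fingers and handset below 0.1 N); the robot touches nothing.
It fails at once if a box over the handset is lifted or carried out of its place (distance of box_low_center from where it was at the start of the episode above 0.06 m or distance of box_top_center from where it was at the start of the episode above 0.07 m).
It fails at once if a box over the handset tips over (angle between any of box_low_center, box_top_center's own z axis and vertical above 0.6 rad).
It also fails if it takes over 45 s, if anything falls off the work surface, if the arm or the gripper's body presses on something with over 40 N, if the wrist force passes 120 N, or if a joint passes its speed limit or range.

## Working session

There is one attempt and no reset: what is moved stays moved. The work goes in short steps, each a Python script; the robot and the scene stay as the last script left them, time stands still between calls to the robot, and variables do not carry over. Pictures are saved under pics/ and viewed, at most 10 in all, crops included, and the job is handed in when it is done.

```bash
ls; mkdir -p pics; cat > h.py <<'E'
import numpy as np, cv2
from rig import robot
def cam(n):
    i=robot.camera_info(n); f=240/np.tan(np.radians(i['vfov'])/2); return f,i['cx'],i['cy'],np.array(i['view'])
def world(n,u,v,d):
    f,cx,cy,V=cam(n); u=np.asarray(u,float);v=np.asarray(v,float)
    p=np.stack([(u-cx)/f*d,(v-cy)/f*d,d*np.ones_like(u),np.ones_like(u)],-1)
    return (p@np.linalg.inv(V).T)[...,:3]
def onz(n,u,v,z):
    a=world(n,u,v,1.0);c=np.linalg.inv(cam(n)[3])[:3,3]
    return c+(a-c)*((z-c[2])/(a[...,2]-c[2]))[...,None]
E
python3 - <<'E'
from h import *
for n in('top','scene'):
    p,d=robot.grab_frame(n); np.savez('pics/'+n,p=p,d=d); cv2.imwrite(f'pics/{n}0.png',p[...,::-1]); print(n,robot.camera_info(n))
E
```

```text
pics
top {'vfov': 49.60277331449226, 'cx': 314.6289052233273, 'cy': 235.8862701377233, 'view': array([[-0.05508699, -0.99847848,  0.00248018,  0.04656763],
       [-0.97622406,  0.05333732, -0.21009931,  0.50927239],
       [ 0.20964736, -0.01399495, -0.9776769 ,  1.11556019],
       [ 0.        ,  0.        ,  0.        ,  1.        ]])}
scene {'vfov': 44.0795100069905, 'cx': 321.7280526634491, 'cy': 244.57706533897235, 'view': array([[ 0.61068923,  0.79186507,  0.00289402, -0.313473  ],
       [ 0.5596382 , -0.42900364, -0.70905639, -0.20594117],
       [-0.56023544,  0.43463271, -0.70514584,  1.61103496],
       [ 0.        ,  0.        ,  0.        ,  1.        ]])}
```

View pics/top0.png

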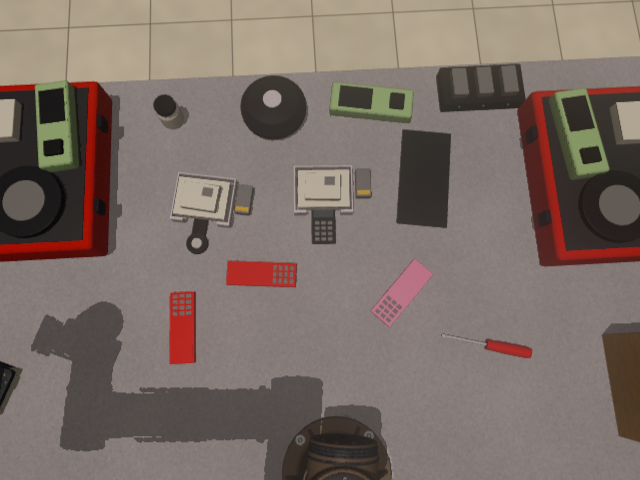

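View pics/scene0.png

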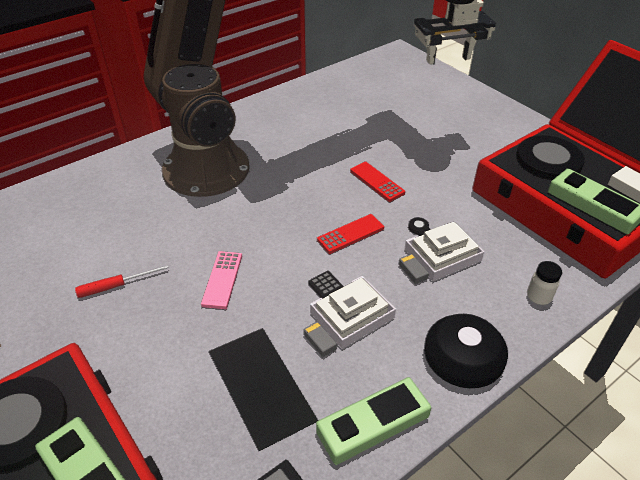

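Two bays: the left one (top 203,200) has a strap with a round end at (197,243), so it's the decoy. The right one (323,190) has a black slab with keys at (323,228), which is the handset. The red and pink slabs don't count. The mat is at (424,178). I'll confirm this in an enlarged crop.

```bash
python3 - <<'E'
from h import *
z=np.load('pics/top.npz');p,d=z['p'],z['d']
c=p[120:255,280:460];cv2.imwrite('pics/crop1.png',cv2.resize(c,None,fx=4.4,fy=4.4,interpolation=cv2.INTER_CUBIC)[...,::-1])
# mat
def rect(mask,seed,zz):
    n,l=cv2.connectedComponents(mask.astype(np.uint8)); m=l==l[seed[1],seed[0]]
    v,u=np.nonzero(m); w=onz('top',u,v,zz); r=cv2.minAreaRect((w[:,:2]*1000).astype(np.float32)); print(len(u),r, w[:,:2].mean(0)); return w
dark=p.max(-1)<60
rect(dark,(424,178),.003); rect(dark,(324,240),.012)
v,u=np.mgrid[0:480,0:640]; W=world('top',u,v,d)
sub=np.zeros(d.shape,bool); sub[150:250,285:360]=1
for lo,hi in((.056,.068),(.034,.046)):
    m=sub&(W[...,2]>lo)&(W[...,2]<hi); w=W[m]; print(lo,m.sum(),cv2.minAreaRect((w[:,:2]*1000).astype(np.float32)),np.median(w,0))
m=sub&dark&(v>212); print('handset z',np.median(W[m][:,2]), 'table',np.median(W[260:280,320:360,2]),'mat',np.median(W[150:200,410:440,2]))
E
```

```text
4519 ((651.8736572265625, -253.4557647705078), (117.12122344970703, 236.64376831054688), 81.24517059326172) [ 0.64956095 -0.25310151]
274722 ((566.7332153320312, 0.2847900390625), (1653.3629150390625, 1153.3973388671875), 86.94750213623047) [0.51874769 0.00799558]
0.056 871 ((627.438720703125, -4.585746765136719), (78.31549835205078, 61.914459228515625), 86.25530242919922) [ 0.6270644  -0.00505879  0.06040813]
0.034 951 ((628.55029296875, -8.264389038085938), (118.87466430664062, 92.1396484375), 87.68953704833984) [ 0.61656728 -0.01446289  0.03834405]
handset z 0.010055248336442557 table -0.001849057854106495 mat 0.0009818317390635212
```

View pics/crop1.png

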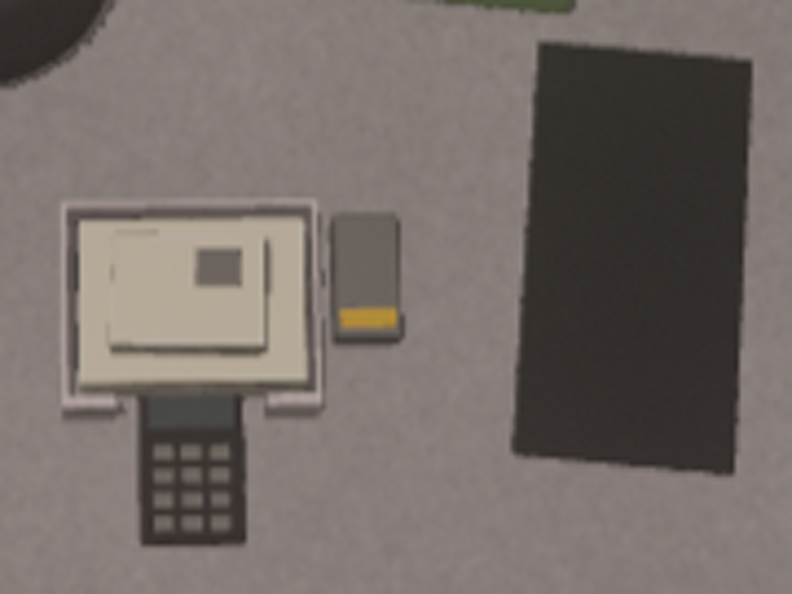

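The crop confirms it. The grey key rows are at crop (153–230, 450–525), in front of the right-hand bay, and the free end's corners are at (142,545) and (245,545). The mat is empty, with corners at crop (540,43), (752,62), (735,474) and (513,455).

```bash
python3 - <<'E'
from h import *
def c(pts,z):
    pts=np.array(pts,float)/4.4+[280,120]-.4; return onz('top',pts[:,0],pts[:,1],z)[:,:2]
m=c([(540,43),(752,62),(735,474),(513,455)],.003); print(m,m.mean(0)); 
for a,b in((3,0),(2,1)): e=m[a]-m[b];e=-e;print(np.linalg.norm(e),np.degrees(np.arctan2(-(m[a]-m[b])[1],-(m[a]-m[b])[0])))
h=c([(142,545),(245,545),(243,400),(141,400)],.012); print(h)
for a,b in((0,3),(1,2)): e=h[b]-h[a];print(np.linalg.norm(e),np.degrees(np.arctan2(e[1],e[0])))
r=c([(63,402),(322,402),(62,203),(318,200)],.03); print(r, np.degrees(np.arctan2(*(r[0]-r[1])[[0,1]])))
b=c([(78,386),(308,380),(305,217),(80,217)],.04);print(b,b.mean(0))
print(robot.read_tcp_rot())
E
```

```text
[[ 0.77804504 -0.21252458]
 [ 0.76032878 -0.32980997]
 [ 0.52564063 -0.29470013]
 [ 0.54259316 -0.17656084]] [ 0.6516519  -0.25339888]
0.23818266490062004 -8.684435899678832
0.23729987716562886 -8.508467367445412
[[ 0.50241425  0.0253743 ]
 [ 0.49943958 -0.02903289]
 [ 0.5786331  -0.03299123]
 [ 0.58161042  0.02163056]]
0.07928460024533267 -2.7064562251241138
0.07929238008023826 -2.8614461210127984
[[ 0.57796774  0.06301083]
 [ 0.57052357 -0.07355403]
 [ 0.68855388  0.05837713]
 [ 0.68278414 -0.07932794]] 3.1201146200164604
[[ 0.58352608  0.05451422]
 [ 0.58021528 -0.06612976]
 [ 0.67006418 -0.07076015]
 [ 0.67656434  0.04896731]] [ 0.62759247 -0.0083521 ]
[[ 9.24941820e-01 -3.80108479e-01 -4.17247233e-04]
 [-3.80108669e-01 -9.24940666e-01 -1.47101359e-03]
 [ 1.73215805e-04  1.51920128e-03 -9.99998831e-01]]
```

```bash
cat >> h.py <<'E'
def R(deg):
    a=np.radians(deg);c,s=np.cos(a),np.sin(a); return np.array([[c,s,0],[s,-c,0],[0,0,-1.]])
E
python3 - <<'E'
from h import *
a=np.radians(-2.8); ax=np.array([np.cos(a),np.sin(a),0]); g=np.array([.501,-.0018,0])+.026*ax
robot.goto(g+[0,0,.14],R(-2.8)); print(robot.read_t(),robot.read_qpos())
robot.servo_line(g+[0,0,.004]); print(robot.read_force(),robot.read_position())
robot.move_gripper(0); print(robot.read_grip_width()*88,robot.read_finger_force(),robot.read_force())
robot.servo_line(g-.045*ax+[0,0,.004],speed=.05); print(robot.read_force(),robot.read_grip_width()*88)
robot.servo_line(g-.098*ax+[0,0,.004],speed=.05); print(robot.read_force(),robot.read_grip_width()*88,robot.read_t())
p,d=robot.grab_frame('top');np.savez('pics/top2',p=p,d=d)
q,_=robot.grab_frame('scene')
cv2.imwrite('pics/s2.png',np.hstack([cv2.resize(p[120:300,240:420],(400,400)),cv2.resize(q[200:380,240:420],(400,400))])[...,::-1])
E
```

```text
2.5333 [ 2.10647047e+01  8.81217701e+00 -2.18317674e+01  9.32185861e-04
 -5.93414951e+01  6.61723259e+01]
[ 0.9787637  -0.41777058  0.14480624] [ 0.52760449 -0.00283366  0.00465601]
0.45698729519651526 0.0 [-0.41640306 -0.37767272  0.16486666]
[ 0.14984207  0.03414749 -0.11120261] 0.6153879770244707
[0.237116   0.15200539 0.87996389] 0.45164835678724946 7.275
```

View pics/s2.png

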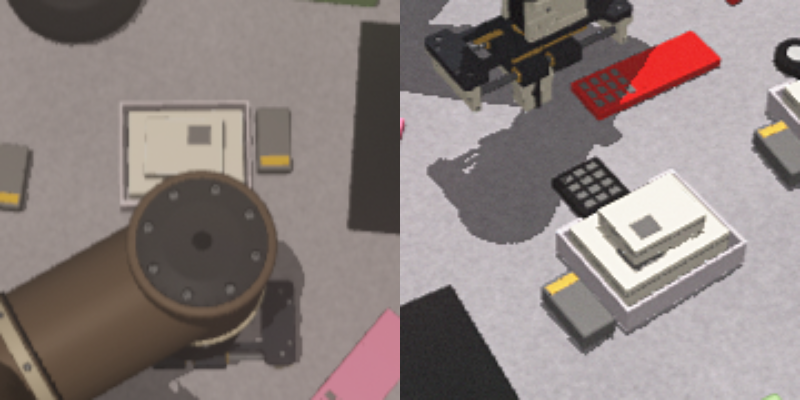

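The fingers closed on nothing: the handset hasn't moved (keys at crop 590,190) and neither have the boxes. I'll compare the reported TCP with where the fingertips appear in the pictures.

```bash
python3 - <<'E'
from h import *
def proj(n,P):
    f,cx,cy,V=cam(n); c=V[:3,:3]@P+V[:3,3]; return f*c[0]/c[2]+cx,f*c[1]/c[2]+cy
t=robot.read_position(); print(t,robot.read_tcp_rot().round(3).tolist()); print(proj('scene',t),proj('top',t),proj('scene',np.array([.501,-.002,.012])))
q,d=robot.grab_frame('scene'); u,v=[int(round(k)) for k in proj('scene',t)]
c=q[v-50:v+50,u-65:u+65].copy(); cv2.imwrite('pics/s3.png',cv2.resize(c,None,fx=6,fy=6)[...,::-1]); print(u,v)
E
```

```text
[0.42935069 0.00174156 0.0039582 ] [[0.999, -0.049, 0.0], [-0.049, -0.999, -0.0], [0.0, 0.0, -1.0]]
(np.float64(300.11824779426246), np.float64(257.91403239808045)) (np.float64(323.7860476233711), np.float64(274.5218319136831)) (np.float64(317.65919481840626), np.float64(274.54899138504294))
300 258
```

View pics/s3.png

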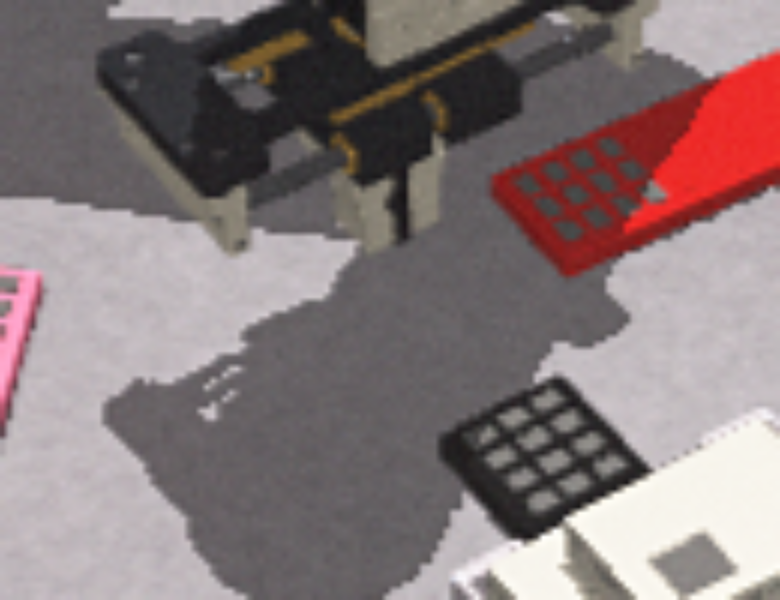

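```bash
python3 - <<'E'
from h import *
q,d=robot.grab_frame('scene')
v,u=np.mgrid[0:480,0:640]; W=world('scene',u,v,d)
# tip pixels: crop px/6 + (235,208)
for n,(x,y) in dict(tipL=(372,240),tipL2=(372,215),tipR=(422,220),postL=(235,240),postR=(630,55),handsetfront=(560,385),table=(300,520)).items():
    a,b=235+x//6,208+y//6; print(n,(a,b),np.nanmedian(W[b-1:b+2,a-1:a+2].reshape(-1,3),0).round(3), W[b,a].round(3))
m=(abs(W[...,0]-.43)<.12)&(abs(W[...,1])<.12)&(W[...,2]>.012)&(u<330)&(v<262)&(W[...,0]<.5)
# lowest points not red/pink
mm=m&(abs(q[...,0].astype(int)-q[...,1])<40); w=W[mm]; o=np.argsort(w[:,2])[:12]; print(w[o].round(3))
print(robot.read_force(), robot.read_grip_width())
E
```

```text
tipL (297, 248) [ 0.436 -0.011  0.05 ] [ 0.436 -0.011  0.049]
tipL2 (297, 243) [ 0.437 -0.01   0.065] [ 0.437 -0.01   0.065]
tipR (305, 244) [0.438 0.01  0.053] [0.44  0.009 0.053]
postL (274, 248) [ 0.462 -0.086  0.116] [ 0.462 -0.086  0.116]
postR (340, 217) [0.471 0.083 0.117] [0.471 0.083 0.117]
handsetfront (328, 272) [0.51  0.02  0.014] [0.51  0.02  0.014]
table (285, 294) [ 0.493 -0.087 -0.001] [ 0.494 -0.086 -0.001]
[[ 0.412  0.079  0.012]
 [ 0.445  0.072  0.012]
 [ 0.435  0.076  0.013]
 [ 0.421  0.09   0.013]
 [ 0.419  0.076  0.013]
 [ 0.444  0.075  0.013]
 [ 0.449  0.071  0.013]
 [ 0.441  0.071  0.013]
 [ 0.415  0.076  0.013]
 [ 0.336 -0.115  0.013]
 [ 0.406  0.092  0.013]
 [ 0.339 -0.111  0.014]]
[-0.3026643  -0.1139576   0.42554296] 0.0020934180073300516
```

The depth image puts the fingertips at z≈0.045 where the robot reports 0.004. x and y agree and the handset's height measures correctly, so the reported height is about 40 mm too low. I'll touch down gently on the free table here to calibrate it.

```bash
python3 - <<'E'
from h import *
p=robot.read_position(); f0=robot.read_force()[2]
z=.004
try:
    robot.servo_line([p[0],p[1],-.018],speed=.06); z=-.018; print(robot.read_force()[2]-f0, robot.read_position())
    while z>-.055:
        z-=.002; robot.servo_line([p[0],p[1],z],speed=.05); f=robot.read_force()[2]-f0
        if abs(f)>4: break
except robot.Unreachable as e: print('unreach',e)
print(z,robot.read_force(),robot.read_position(),robot.read_t())
q,d=robot.grab_frame('scene'); np.savez('pics/s4',q=q,d=d)
cv2.imwrite('pics/s4.png',cv2.resize(q[208:308,235:365],None,fx=5,fy=5)[...,::-1])
E
```

```text
-0.21174462233463343 [ 0.42909256  0.00162021 -0.01821007]
-0.040000000000000015 [-7.25421489  1.11170936 25.29589577] [ 0.42946731  0.00174699 -0.03875289] 10.7417
```

View pics/s4.png

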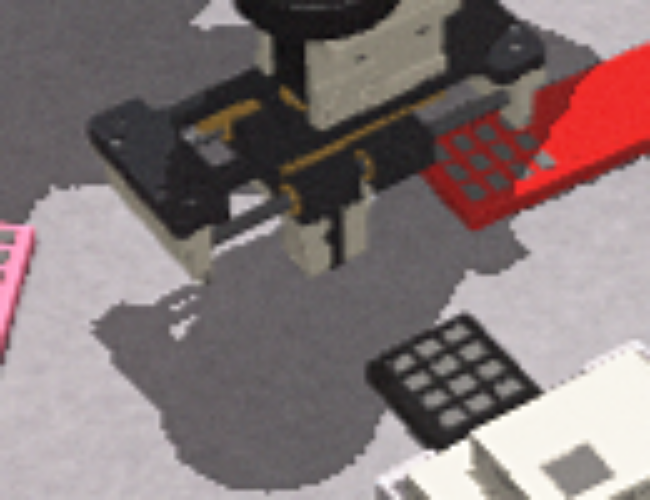

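The fingertips now touch the table with reported z at -0.0388, so true height = reported + 0.0385. I'll retry with that correction.

```bash
cat >> h.py <<'E'
OZ=-.0385
E
python3 - <<'E'
from h import *
a=np.radians(-2.8); ax=np.array([np.cos(a),np.sin(a),0]); g=np.array([.501,-.0018,0])+.026*ax
Z=lambda z:np.array([0,0,z+OZ])
p=robot.read_position(); robot.servo_line([p[0],p[1],.05+OZ]); robot.move_gripper(1)
robot.servo_line(g+Z(.05)); robot.servo_line(g+Z(.003),speed=.08); print(robot.read_force(),robot.read_position())
robot.move_gripper(0); w=robot.read_grip_width()*88; print(w,robot.read_finger_force(),robot.read_force())
if 50<w<62:
    robot.servo_line(g-.050*ax+Z(.003),speed=.05); print(robot.read_force(),robot.read_grip_width()*88)
    robot.servo_line(g-.100*ax+Z(.003),speed=.05); print(robot.read_force(),robot.read_grip_width()*88)
print(robot.read_t())
q,d=robot.grab_frame('scene'); np.savez('pics/s5',q=q,d=d)
cv2.imwrite('pics/s5.png',cv2.resize(q[208:358,235:405],None,fx=4,fy=4)[...,::-1])
E
```

```text
[-0.77911049  0.05512278  0.11629147] [ 0.52715379 -0.00299307 -0.03528076]
55.92512078821668 29.99793291091919 [-1.42516487  1.00381569  1.77449564]
[2.9061711  0.56976363 0.04408292] 55.79055658874492
[-1.23484009  2.93132187 10.77875781] 55.72984872675051
17.1917
```

View pics/s5.png

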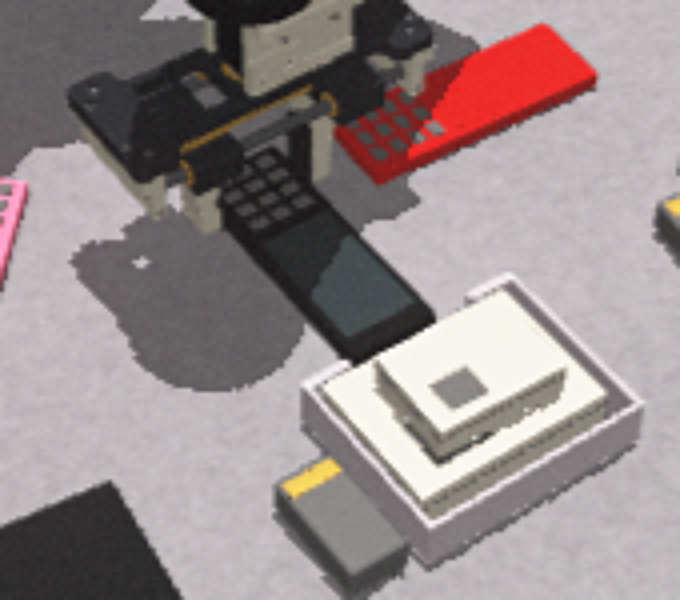

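The handset is fully drawn out (far end at crop 355–430, 320–355), and the boxes are flat in the bay. Next I'll regrip at its middle, carry it to the mat and place it, watching the force.

```bash
python3 - <<'E'
from h import *
a=np.radians(-2.8); ax=np.array([np.cos(a),np.sin(a),0]); c=np.array([.501,-.0018,0])+(.080-.100)*ax
Z=lambda z:np.array([0,0,z+OZ])
robot.move_gripper(.76); print(robot.read_grip_width())
robot.servo_line(c+Z(.004),speed=.08); robot.move_gripper(0); print(robot.read_grip_width()*88,robot.read_finger_force())
robot.servo_line(c+Z(.12),speed=.12); print(robot.read_grip_width()*88,robot.read_force())
m=np.array([.6517,-.2534,0])
robot.goto(m+Z(.12),R(-8.6)); robot.servo_line(m+Z(.014),speed=.1)
f0=robot.read_force()[2]; z=.014
while z>.005:
    z-=.001; robot.servo_line(m+Z(z),speed=.03); f=robot.read_force()[2]-f0
    if f>4: break
print(z,f,robot.read_grip_width()*88)
robot.move_gripper(.85); robot.dwell(.2); robot.servo_line(m+Z(.15),speed=.15); 
robot.goto([.40,.35,.15],R(20)); print(robot.read_t())
p,d=robot.grab_frame('top'); np.savez('pics/top6',p=p,d=d)
cv2.imwrite('pics/t6.png',cv2.resize(p[120:255,280:460],None,fx=4.4,fy=4.4,interpolation=cv2.INTER_CUBIC)[...,::-1])
E
```

```text
0.7596621697296361
55.354594032924965 29.99635934829712
55.672802899322974 [-0.09732206 -0.60056465 -1.90569751]
0.005999999999999997 8.166370006043028 55.8322788892626
28.6167
```

View pics/t6.png

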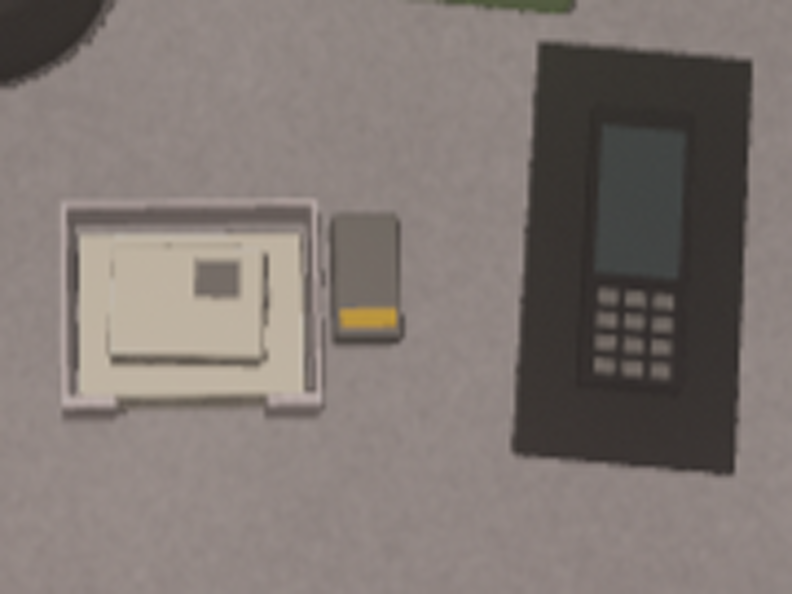

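The handset lies flat in the middle of the mat and lengthways (centre about crop 635,250), and the arm is clear of it. The boxes are stacked flat in their bay. I'm handing it in.

```bash
python3 -c "
from rig import robot
print(robot.job_done())"
```

```text
the job is handed in; nothing more can be done
None
```

I drew the handset out from under the boxes and laid it flat and lengthways in the middle of the mat; both boxes stayed stacked flat in their bay, and I handed the job in at about 29 s, with no verdict returned.

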